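# Tip the counted coffee pods into the packing drawer

## Robot

A 7-joint arm with a two-finger parallel gripper is mounted at the origin on the work surface. World frame = base frame: x ahead of the robot, y to its left, z up, the work surface at z = 0. Lengths are in mm, angles in rad, forces in N, time in s.
With the tool pointing down it reaches from about 400 to 875 mm from the base axis. Payload 4.4 kg.
Tool frame: the origin (TCP) lies midway between the tips of the shut fingers; the grasp point (between the pads) lies 19 mm behind it; z points along the fingers, y is the line along which they close (so a half turn about z gives the same grasp; the last joint's range is limited). The gripper opens to 85 mm and grips with 20 to 120 N. Pads are 22 mm wide; open, the fingers measure 114 mm over their backs; the gripper's body (76 mm by 85 mm) begins 54 mm behind the grasp point. The pads swing forward as they close: fully open they stand 13 mm farther back than shut.
Start: joints at [1.068, 0.628, 0.038, 1.517, -0.027, 0.996, -0.02], TCP at [275.006, -588.973, 231.313] pointing down, gripper open.
Joint ranges: [-3.06, 3.06], [-0.37, 2.12], [-1.25, 1.32], [0.18, 2.47], [-1.1, 4.24], [0.23, 1.98], [-2.94, 2.94]. Speed limits (rad/s): [2.57, 2.57, 3.14, 3.14, 3.14, 3.14, 3.14].

## Interface

Orientations are given as [roll, pitch, yaw] about the fixed x, y, z axes, in that order (R = Rz(yaw) Ry(pitch) Rx(roll)).
In Python, from cell import monitor, cams, ctrl gives the robot as it stands.
- The arm moves only by the tool drive_tool, never from a script. Its argument "motion" is a list of rows, each an object with "fingers": the opening, from 0 (shut) to 1 (fully open); "linear": the shift along the tool's x, y, z in m, a list of three; "twist": the turn about the tool's z in rad. In form: [{"fingers": fingers, "linear": [x, y, z], "twist": twist}, ...]. A call has 1 to 5 rows; each row shifts and turns the commanded pose from where the row before left it, along the tool's axes as they then stand; what a row does not reach is not made up. A row lasts 1/12 s, in which the tool goes at most 41.7 mm and 7.16 degrees, less where a joint would pass 70% of its speed; a pose out of reach is approached as far as the arm can. A call with a gripper value outside its range is refused whole. The fingers move at their own pace and stop on an object; the grip force is fixed at half the most. Time passes only in rows, so rows that do not move let the fingers close. It gives the time, the measured TCP pose, the force, the opening and the grip force at its end, in the units of the state.
- monitor.read_state(): the state, without advancing time (a new reading comes with each control period).
- cams.get_image(name): name is "side" or "top"; returns a dict with "color" (480x640x3 uint8, blue, green, red), "K" (3x3 intrinsics, pixels), "R" (3x3) and "t" (3): a world point X has camera coordinates R X + t. Camera axes: x right, y down, z forward; pixel columns grow to the right and rows downward; lengths in mm; the calibration is good to about 2 mm. A picture is of the moment at which its call begins. There is no depth.
- ctrl.finish_job(): hands the job in; it is judged then, once.
The state is a dict: "clock": time; "qpos": joint angles; "qd": joint speeds; "tau": joint torques, N m; "eef_pos": TCP position; "tool_rot": TCP orientation; "force": force on the tool from outside, world axes, zero at the start; "torque": the same for the moment, N m; "width": finger opening in mm; "gripper_force": force on a finger pad.
Only numpy, scipy, OpenCV 4.12 (cv2) and the standard library are available. Lean on these libraries where they do the work, as an engineer would, in place of code of your own. Each camera call takes 0.05 s, during which the arm holds its last target. There are 200 camera calls.

## Task

The scale's bucket holds six counted coffee pods that belong in the drawer below it. Pull the drawer out to its stop, tip the bucket forward with its red lever until every pod has dropped into the drawer, then bring the bucket back upright onto its rests. Leave the drawer open, and do not disturb the cups, the timer or the spoon.

Things in the scene. Friction and masses are not known exactly. Their poses are not given: they have to be found in the camera images.
- station: The packing station, fixed: a grey drawer cabinet 260 mm deep (x) x 250 wide (y) x 90 high with a counting scale on top. Origin: centre of the cabinet's underside, on the table. -x is its front, where the drawer comes out and over which the bucket tips; -y the side with the bucket's red lever; z up. The scale's white display head stands at the back, 217 mm above the table.
- drawer (a joint): How far the drawer is pulled out along the station's -x, in m: 0 closed, 0.15 at its stop. About 1.5 N of friction; it stays where it is left.
- drawer_handle (a point): Middle of the drawer's straight steel bar handle, moving with the drawer: 12 mm thick, 120 mm long along the station's y, 40 mm in front of the drawer's wooden front (34 mm clear gap behind the bar), 61 mm above the table. Nothing overhangs it: with the drawer closed, the bucket's front rim stands 70 mm behind it, 237 mm above the table.
- drawer_floor (a point): Centre of the drawer's white inner floor, 16 mm above the table, moving with the drawer; axes as the station's. Inside 225 mm (x) x 218 mm (y) x 61 mm deep; pulled out to its stop, the clear opening in front of the cabinet is about 135 mm long.
- bucket (a joint): Tilt of the scale's bucket in rad: 0 upright on its rubber rests, growing as its mouth tips forward (station -x) and down, end stop at 2.2. The hinge lies along the station's y. It is stiff: the bucket stays at any angle it is left at, and takes 0.2 to 1 N m to turn either way (up to 8 N at the grip).
- bucket_in (a point): Centre of the bucket's inner floor, turning with it; 148 mm above the table when upright. A bright metal tub, open at the top, inside 118 mm (x) x 164 mm (y) x 89 mm deep, front wall flared 12 degrees, hinged at its lower front edge. At its end stop the front wall slopes down 48 degrees into the opened drawer.
- lever_grip (a point): Middle of the red round grip at the end of the bucket's lever: 22 mm thick, 78 mm long along the station's y, free all round, 140 mm from the hinge line. It turns with the bucket: at 0 it leans back (station +x) 62 degrees from the vertical, 216 mm above the table; at the top of its arc it is 290 mm high; at 2.2 it leans forward 64 degrees, 211 mm high.
- lever_hinge (a point): The point on the bucket's hinge line beside the lever's grip, 150 mm above the table: the centre of the arc that lever_grip follows.
- pod0_center (a point): Centre of a rigid white coffee pod with a red lid: a tapered cup 51 mm across its lid, 35 mm across its base, 44 mm high, 13 g. Six pods stand loose in the bucket at the start.
- pod1_center (a point): Centre of a rigid black coffee pod with a copper lid: a tapered cup 51 mm across its lid, 35 mm across its base, 44 mm high, 13 g. Six pods stand loose in the bucket at the start.
- pod2_center (a point): Centre of a rigid white coffee pod with a green lid: a tapered cup 51 mm across its lid, 35 mm across its base, 44 mm high, 13 g. Six pods stand loose in the bucket at the start.
- pod3_center (a point): Centre of a rigid black coffee pod with a brass lid: a tapered cup 51 mm across its lid, 35 mm across its base, 44 mm high, 13 g. Six pods stand loose in the bucket at the start.
- pod4_center (a point): Centre of a rigid white coffee pod with a blue lid: a tapered cup 51 mm across its lid, 35 mm across its base, 44 mm high, 13 g. Six pods stand loose in the bucket at the start.
- pod5_center (a point): Centre of a rigid black coffee pod with a silver lid: a tapered cup 51 mm across its lid, 35 mm across its base, 44 mm high, 13 g. Six pods stand loose in the bucket at the start.
- glass_cup: Bystander: glass tasting cup, 84 mm across, 75 mm high, on a red lid used as a coaster, behind the station. Origin: centre of its underside.
- steel_cup: Bystander: steel rinsing cup, 94 mm across, 85 mm high, in front of where the opened drawer ends. Origin: centre of its underside.
- timer: Bystander: small white timer standing upright, 28 x 70 x 78 mm. Origin: centre of its underside.
- spoon: Bystander: steel tasting spoon 170 mm long lying on the table, along its own x.
Not all that is in view belongs to the job. Leave any purple look-alike of the part that bears pod5_center alone.

How it is judged:
By the outcome, as a careful person would: the job done as asked, in the order asked, and still so for the second after the job is handed in, with the robot touching nothing.
It also fails if it takes over 66 s, if anything falls off the work surface, if the arm or the gripper's body presses on something with over 40 N, if the wrist force passes 120 N, or if a joint passes its speed limit or range.

## Working session

There is one attempt and no reset: what is moved stays moved. The work goes in short steps, Python scripts to look and compute and a tool call to move; the robot and the scene stay as the last step left them, time stands still between calls to the robot, and variables do not carry over. Pictures are saved under pics/ and viewed, at most 10 in all, crops included, and the job is handed in when it is done.

Besides the shell and the picture viewer there is one more tool, called by a JSON object that holds its "op" and its "data", one argument or row to a line. drive_tool: Moves the arm, as the interface text tells. Its arguments: {"type":"object","properties":{"motion":{"type":"array"}},"required":["motion"]}

```bash
mkdir -p pics; ls; python3 - <<'E'
from cell import monitor,cams
import cv2,numpy as np
s=monitor.read_state();print(s)
ims=[]
for n in("side","top"):
    d=cams.get_image(n);cv2.imwrite(f"pics/{n}0.png",d["color"]);np.savez(n+"0.npz",**d)
    print(n,d["K"].round(1).tolist(),d["R"].round(4).tolist(),d["t"].round(1).tolist())
E
```

```text
pics
{'clock': 0.0, 'qpos': array([ 1.06819753,  0.6293523 ,  0.03846303,  1.51836196, -0.02700675,
        0.99628291, -0.02001156]), 'qd': array([-0.00083051, -0.00178753,  0.00044463, -0.0004956 ,  0.001653  ,
        0.00042469, -0.00176373]), 'tau': array([-7.26843555e-04, -5.63405192e+01,  1.22564860e+00, -1.93451482e+01,
        1.09168596e-02,  1.03653042e-02,  1.48466148e-05]), 'eef_pos': array([ 274.73261772, -588.4048234 ,  230.38739339]), 'tool_rot': array([-3.13970701e+00,  3.17820262e-05,  4.36766683e-01]), 'force': array([-0.6478379 , -0.07587029, -0.53432944]), 'torque': array([-0.01900975, -0.00413681,  0.01533072]), 'gripper_force': 0.0, 'width': 85.45459577298537}
side [[608.2, 0.0, 317.3], [0.0, 608.2, 236.7], [0.0, 0.0, 1.0]] [[-0.7787, -0.627, 0.0199], [-0.3482, 0.4056, -0.8451], [0.5219, -0.665, -0.5342]] [442.5, 312.0, 1263.7]
top [[442.9, 0.0, 314.7], [0.0, 442.9, 246.3], [0.0, 0.0, 1.0]] [[-0.0266, -0.9992, 0.0286], [-0.996, 0.0241, -0.0858], [0.085, -0.0308, -0.9959]] [16.1, 567.9, 1100.2]
```

View pics/side0.png

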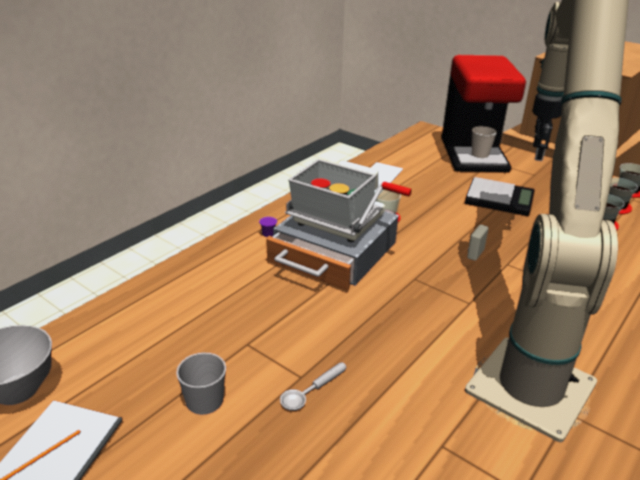

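View pics/top0.png

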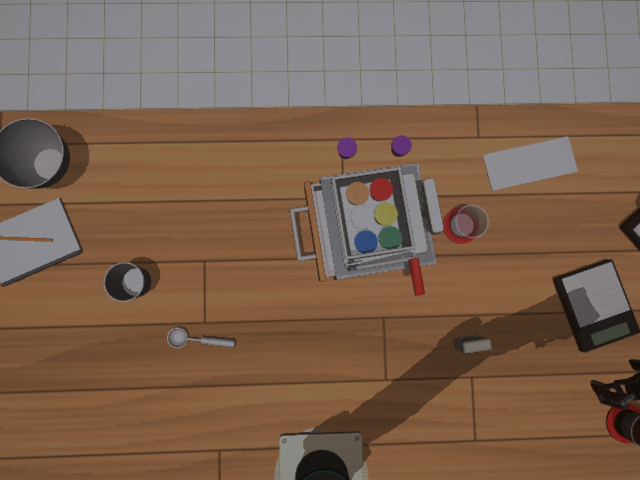

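Seen: the red lever grip is at top (417,277) / side (396,188), and the steel bar handle is at top (303,233) / side (302,263). The station's front faces +y in world (left in the top view). Other candidates: red coaster (462,225), red pod lid (381,189) and red saucer (627,425) for the grip; the board's pencil and the cabinet's metal rim (330,228) for the handle. The purple pods (347,148) and (401,146) are to be left alone. I choose the grip at (417,277) and the handle at (303,233).

```bash
cat > h.py <<'E'
import numpy as np,cv2
from cell import monitor,cams
def load(n): 
    return dict(np.load(n+".npz"))
def grab(n,tag):
    d=cams.get_image(n);cv2.imwrite(f"pics/{n}{tag}.png",d["color"]);np.savez(n+tag+".npz",**d);return d
def ray(d,p):
    R=d["R"];c=-R.T@d["t"];v=R.T@np.linalg.solve(d["K"],[p[0],p[1],1.]);return c,v
def onz(d,p,z):
    c,v=ray(d,p);return c+v*(z-c[2])/v[2]
def tri(d1,p1,d2,p2):
    A=np.zeros((3,3));b=np.zeros(3)
    for d,p in((d1,p1),(d2,p2)):
        c,v=ray(d,p);v=v/np.linalg.norm(v);M=np.eye(3)-np.outer(v,v);A+=M;b+=M@c
    return np.linalg.solve(A,b)
def proj(d,X):
    q=d["K"]@(d["R"]@np.asarray(X,float)+d["t"]);return q[:2]/q[2]
def red(d,box):
    x0,y0,x1,y1=box;h=cv2.cvtColor(d["color"],cv2.COLOR_BGR2HSV)[y0:y1,x0:x1]
    m=(((h[...,0]<6)|(h[...,0]>174))&(h[...,1]>170)&(h[...,2]>60)).astype(np.uint8)
    n,l,s,c=cv2.connectedComponentsWithStats(m);i=1+np.argmax(s[1:,4])
    pts=np.argwhere(l==i)[:,::-1]+[x0,y0];pts=pts.astype(np.float32)
    return cv2.minAreaRect(pts),pts
def ends(pts):
    m=pts.mean(0);u=np.linalg.svd(pts-m,full_matrices=False)[2][0];t=(pts-m)@u
    return m,m+u*t.min(),m+u*t.max()
E
python3 - <<'E'
from h import *
T=load("top0");S=load("side0")
rt,pt=red(T,(400,245,440,310));rs,ps=red(S,(375,175,420,200))
print(rt,rs,len(pt),len(ps))
for p in ends(pt): print("top z216",p,onz(T,p,216).round(1))
print("tri",tri(T,ends(pt)[0],S,ends(ps)[0]).round(1))
a=T["color"][150:300,280:450];b=S["color"][155:290,255:420]
a=cv2.resize(a,None,fx=2.8,fy=2.8*1,interpolation=2);b=cv2.resize(b,None,fx=2*1,fy=2,interpolation=2)
w=np.zeros((a.shape[0],a.shape[1]+b.shape[1],3),np.uint8);w[:,:a.shape[1]]=a;w[:b.shape[0],a.shape[1]:]=b
cv2.imwrite("pics/crop0.png",w);print(w.shape)
E
```

```text
((416.47296142578125, 276.33782958984375), (36.660972595214844, 9.370742797851562), 80.53767395019531) ((396.0807800292969, 188.20384216308594), (28.855205535888672, 7.367286205291748), 15.255118370056152) 324 198
top z216 [416.5432  276.92285] [ 481.9 -205.2  216. ]
top z216 [413.2866  258.29962] [ 521.3 -200.1  216. ]
top z216 [419.60278 294.4192 ] [ 445.2 -209.9  216. ]
tri [ 481.7 -205.2  216.6]
(420, 806, 3)
```

View pics/crop0.png

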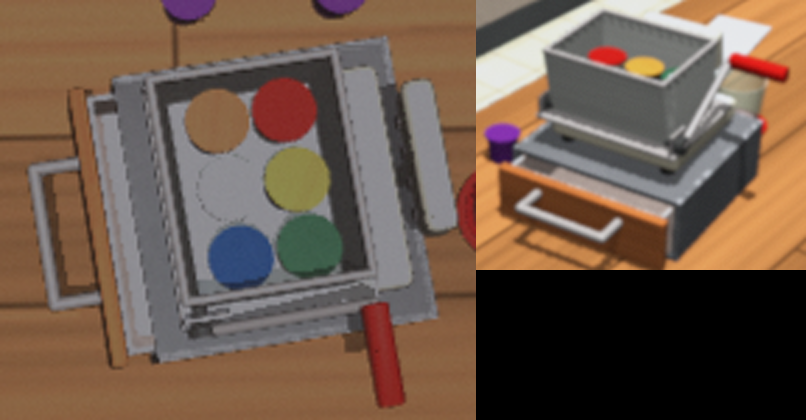

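The crop confirms the choices. The red grip sits at the lever's end, outboard of the bucket. The steel bar handle runs from (292.5,210) to (299.6,259) in the top view and from (277,257.5) to (320.5,274) in the side view. All six pods are in the bucket (the silver lid is at crop (222,188)).

```bash
python3 - <<'E'
from h import *
T=load("top0");S=load("side0")
a=onz(T,(292.5,210),61);b=onz(T,(299.6,258.9),61)
print(a,b,np.linalg.norm(a-b),"dir",(a-b)/np.linalg.norm(a-b))
print("S",onz(S,(277,257.5),61),onz(S,(320.5,274),61), tri(T,(296.1,234.4),S,(298.8,265.8)))
# refine: bar centreline fit by light grey mask
c=T["color"][205:262,286:304].astype(int)
m=(c.max(2)-c.min(2)<35)&(c.mean(2)>105)
p=np.argwhere(m)[:,::-1]+[286,205]
print(len(p)); 
for y in range(214,256,6): print(y,p[p[:,1]==y][:,0])
# drawer front/board & cabinet edges: station yaw from bar
g=np.array([481.9,-205.2]);h=(a+b)[:2]/2
for yaw in(0.12,0.128,0.14):
    ex=np.array([np.sin(yaw),-np.cos(yaw)]);ey=np.array([np.cos(yaw),np.sin(yaw)])
    print(yaw,"grip-handle in station",(g-h)@ex,(g-h)@ey)
yaw=.128;ex=np.array([np.sin(yaw),-np.cos(yaw)]);ey=np.array([np.cos(yaw),np.sin(yaw)])
s=np.array([274.73,-588.4]);print("start->handle tool x,y",(h-s)@ey,(h-s)@ex)
E
```

```text
[656.31048104  55.19080397  61.        ] [535.00728438  40.54085954  61.        ] 122.18464057024502 dir [0.99278597 0.11990005 0.        ]
S [658.11361436  52.86105537  61.        ] [529.78926384  37.1217798   61.        ] [593.80002654  46.51305268  61.56235788]
227
214 [291 292 293]
220 [292 293 294]
226 [293 294 295]
232 [294 295 296]
238 [295 296 297]
244 [296 297 298]
250 [296 297 298 299]
0.12 grip-handle in station 237.6276162557862 -143.23587046728136
0.128 grip-handle in station 236.47413747163793 -145.13228759642655
0.14 grip-handle in station 234.71556588469343 -147.9594597427117
start->handle tool x,y 399.5232384201179 -590.0938386182486
```

{"op": "drive_tool", "data": {
  "motion": [
    {"fingers": 0.45, "linear": [0, 0, -0.03], "twist": 0.103},
    {"fingers": 0.45, "linear": [0, 0, -0.03], "twist": 0.103},
    {"fingers": 0.45, "linear": [0, 0, -0.03], "twist": 0.103},
    {"fingers": 0.45, "linear": [0, 0, 0], "twist": 0}
  ]
}}

```text
clock: 0.43
eef_pos: [276.2, -591.8, 327.5]
tool_rot: [3.131, -0.003, 0.124]
force: [0.2, -0.7, 0.9]
width: 39.6
gripper_force: 0.0
```

{"op": "drive_tool", "data": {
  "motion": [
    {"fingers": 0.45, "linear": [0.022, -0.033, 0], "twist": 0},
    {"fingers": 0.45, "linear": [0.022, -0.033, 0], "twist": 0},
    {"fingers": 0.45, "linear": [0.022, -0.033, 0], "twist": 0},
    {"fingers": 0.45, "linear": [0.022, -0.033, 0], "twist": 0},
    {"fingers": 0.45, "linear": [0.022, -0.033, 0], "twist": 0}
  ]
}}

```text
clock: 0.85
eef_pos: [363.4, -409.3, 320.9]
tool_rot: [-3.141, 0.0, 0.128]
force: [0.7, -0.0, -0.5]
width: 38.4
gripper_force: 0.0
```

{"op": "drive_tool", "data": {
  "motion": [
    {"fingers": 0.45, "linear": [0.022, -0.033, 0], "twist": 0},
    {"fingers": 0.45, "linear": [0.022, -0.033, 0], "twist": 0},
    {"fingers": 0.45, "linear": [0.022, -0.033, 0], "twist": 0},
    {"fingers": 0.45, "linear": [0.022, -0.033, 0], "twist": 0},
    {"fingers": 0.45, "linear": [0.022, -0.033, 0], "twist": 0}
  ]
}}

```text
clock: 1.27
eef_pos: [451.4, -231.7, 321.1]
tool_rot: [-3.141, 0.0, 0.128]
force: [1.4, -0.3, 1.0]
width: 38.3
gripper_force: 0.0
```

{"op": "drive_tool", "data": {
  "motion": [
    {"fingers": 0.45, "linear": [0.022, -0.033, 0], "twist": 0},
    {"fingers": 0.45, "linear": [0.022, -0.033, 0], "twist": 0},
    {"fingers": 0.45, "linear": [0.022, -0.033, 0], "twist": 0},
    {"fingers": 0.45, "linear": [0.022, -0.033, 0], "twist": 0},
    {"fingers": 0.45, "linear": [0, 0, 0], "twist": 0}
  ]
}}

```text
clock: 1.68
eef_pos: [524.9, -81.4, 320.8]
tool_rot: [-3.136, -0.003, 0.141]
force: [0.5, 0.5, -0.3]
width: 38.5
gripper_force: 0.0
```

{"op": "drive_tool", "data": {
  "motion": [
    {"fingers": 0.45, "linear": [0.0225, -0.032, 0], "twist": 0},
    {"fingers": 0.45, "linear": [0.0225, -0.032, 0], "twist": 0},
    {"fingers": 0.45, "linear": [0.0225, -0.032, 0], "twist": 0},
    {"fingers": 0.45, "linear": [0.0225, -0.032, 0.02], "twist": 0},
    {"fingers": 0.45, "linear": [0, 0, 0.03], "twist": 0}
  ]
}}

```text
clock: 2.1
eef_pos: [598.3, 55.4, 273.9]
tool_rot: [-3.135, -0.01, 0.139]
force: [0.3, 0.7, -0.5]
width: 38.3
gripper_force: 0.0
```

{"op": "drive_tool", "data": {
  "motion": [
    {"fingers": 0.45, "linear": [0, 0, 0.04], "twist": 0},
    {"fingers": 0.45, "linear": [0, 0, 0.04], "twist": 0},
    {"fingers": 0.45, "linear": [0, 0, 0.03], "twist": 0},
    {"fingers": 0.45, "linear": [0, 0, 0.02], "twist": 0},
    {"fingers": 0.45, "linear": [0, 0, 0], "twist": 0}
  ]
}}

```text
clock: 2.52
eef_pos: [589.8, 44.6, 137.4]
tool_rot: [-3.141, 0.01, 0.128]
force: [-0.6, 0.1, 0.3]
width: 38.3
gripper_force: 0.0
```

{"op": "drive_tool", "data": {
  "motion": [
    {"fingers": 0.45, "linear": [0, 0, 0], "twist": 0},
    {"fingers": 0.45, "linear": [0, 0, 0], "twist": 0},
    {"fingers": 0.45, "linear": [0, 0, 0], "twist": 0}
  ]
}}

```text
clock: 2.77
eef_pos: [595.1, 45.2, 144.3]
tool_rot: [3.142, -0.004, 0.128]
force: [-0.5, 0.1, -0.6]
width: 38.6
gripper_force: 0.0
```

{"op": "drive_tool", "data": {
  "motion": [
    {"fingers": 0.45, "linear": [0, -0.001, 0.025], "twist": 0},
    {"fingers": 0.45, "linear": [0, 0, 0.03], "twist": 0},
    {"fingers": 0.45, "linear": [0, 0, 0.025], "twist": 0},
    {"fingers": 0.45, "linear": [0, 0, 0.015], "twist": 0},
    {"fingers": 0.45, "linear": [0, 0, 0.005], "twist": 0}
  ]
}}

```text
clock: 3.18
eef_pos: [593.0, 46.1, 41.4]
tool_rot: [-3.142, 0.001, 0.128]
force: [0.2, 0.5, -0.2]
width: 38.4
gripper_force: 0.0
```

{"op": "drive_tool", "data": {
  "motion": [
    {"fingers": 0.45, "linear": [0, 0, 0], "twist": 0},
    {"fingers": 0.45, "linear": [0, 0, 0], "twist": 0}
  ]
}}

```text
clock: 3.35
eef_pos: [594.8, 46.2, 43.8]
tool_rot: [3.142, -0.003, 0.128]
force: [0.1, -0.1, -0.4]
width: 38.2
gripper_force: 0.0
```

{"op": "drive_tool", "data": {
  "motion": [
    {"fingers": 0, "linear": [0, 0, 0], "twist": 0},
    {"fingers": 0, "linear": [0, 0, 0], "twist": 0},
    {"fingers": 0, "linear": [0, 0, 0], "twist": 0},
    {"fingers": 0, "linear": [0, 0, 0], "twist": 0},
    {"fingers": 0, "linear": [0, 0, 0], "twist": 0}
  ]
}}

```text
clock: 3.77
eef_pos: [594.8, 46.6, 44.1]
tool_rot: [-3.141, -0.003, 0.128]
force: [-1.5, 0.8, 5.0]
width: 10.1
gripper_force: 58.5
```

{"op": "drive_tool", "data": {
  "motion": [
    {"fingers": 0, "linear": [0, -0.01, 0], "twist": 0},
    {"fingers": 0, "linear": [0, -0.02, 0], "twist": 0},
    {"fingers": 0, "linear": [0, -0.02, 0], "twist": 0},
    {"fingers": 0, "linear": [0, -0.02, 0], "twist": 0},
    {"fingers": 0, "linear": [0, -0.02, 0], "twist": 0}
  ]
}}

```text
clock: 4.18
eef_pos: [582.9, 135.0, 44.1]
tool_rot: [3.14, -0.002, 0.127]
force: [-1.2, -3.3, 6.6]
width: 9.7
gripper_force: 58.9
```

{"op": "drive_tool", "data": {
  "motion": [
    {"fingers": 0, "linear": [0, -0.01, 0], "twist": 0},
    {"fingers": 0, "linear": [0, -0.005, 0], "twist": 0},
    {"fingers": 0, "linear": [0, -0.005, 0], "twist": 0},
    {"fingers": 0, "linear": [0, 0, 0], "twist": 0}
  ]
}}

```text
clock: 4.52
eef_pos: [579.9, 156.9, 44.1]
tool_rot: [-3.141, -0.002, 0.13]
force: [-0.8, 1.4, 6.9]
width: 9.8
gripper_force: 59.0
```

Drawer moving freely; continue gently to the stop.

{"op": "drive_tool", "data": {
  "motion": [
    {"fingers": 0, "linear": [0, -0.005, 0], "twist": 0},
    {"fingers": 0, "linear": [0, -0.005, 0], "twist": 0},
    {"fingers": 0, "linear": [0, 0, 0], "twist": 0}
  ]
}}

```text
clock: 4.77
eef_pos: [578.7, 166.3, 44.1]
tool_rot: [-3.141, -0.002, 0.129]
force: [-2.0, 1.1, 7.0]
width: 9.9
gripper_force: 59.0
```

{"op": "drive_tool", "data": {
  "motion": [
    {"fingers": 0, "linear": [0, -0.005, 0], "twist": 0},
    {"fingers": 0, "linear": [0, 0, 0], "twist": 0}
  ]
}}

```text
clock: 4.93
eef_pos: [578.0, 170.9, 44.1]
tool_rot: [-3.141, -0.002, 0.129]
force: [-2.1, 0.6, 7.2]
width: 9.7
gripper_force: 59.0
```

{"op": "drive_tool", "data": {
  "motion": [
    {"fingers": 0, "linear": [0, -0.005, 0], "twist": 0},
    {"fingers": 0, "linear": [0, 0, 0], "twist": 0}
  ]
}}

```text
clock: 5.1
eef_pos: [577.5, 175.1, 44.1]
tool_rot: [3.141, -0.002, 0.128]
force: [-1.2, -1.5, 7.4]
width: 9.8
gripper_force: 59.4
```

{"op": "drive_tool", "data": {
  "motion": [
    {"fingers": 0, "linear": [0, -0.005, 0], "twist": 0},
    {"fingers": 0, "linear": [0, 0, 0], "twist": 0}
  ]
}}

```text
clock: 5.27
eef_pos: [577.5, 175.1, 44.1]
tool_rot: [3.136, -0.001, 0.126]
force: [-1.2, -9.0, 8.7]
width: 9.6
gripper_force: 59.7
```

{"op": "drive_tool", "data": {
  "motion": [
    {"fingers": 0, "linear": [0, -0.005, 0], "twist": 0},
    {"fingers": 0, "linear": [0, 0, 0], "twist": 0}
  ]
}}

```text
clock: 5.43
eef_pos: [577.5, 175.1, 44.1]
tool_rot: [3.13, 0.0, 0.123]
force: [0.7, -16.5, 10.5]
width: 9.8
gripper_force: 60.1
```

{"op": "drive_tool", "data": {
  "motion": [
    {"fingers": 0, "linear": [0, 0.005, 0], "twist": 0},
    {"fingers": 0, "linear": [0, 0.005, 0], "twist": 0},
    {"fingers": 0.45, "linear": [0, 0, 0], "twist": 0},
    {"fingers": 0.45, "linear": [0, 0, 0], "twist": 0},
    {"fingers": 0.45, "linear": [0, 0, 0], "twist": 0}
  ]
}}

```text
clock: 5.85
eef_pos: [577.2, 175.5, 42.7]
tool_rot: [-3.141, -0.001, 0.128]
force: [-0.8, -0.4, 0.4]
width: 38.5
gripper_force: 0.0
```

{"op": "drive_tool", "data": {
  "motion": [
    {"fingers": 0.45, "linear": [0, 0, 0], "twist": 0},
    {"fingers": 0.45, "linear": [0, 0, -0.02], "twist": 0},
    {"fingers": 0.45, "linear": [0, 0, -0.03], "twist": 0},
    {"fingers": 0.45, "linear": [0, 0, -0.04], "twist": 0},
    {"fingers": 0.45, "linear": [0, 0, -0.04], "twist": 0}
  ]
}}

```text
clock: 6.27
eef_pos: [576.0, 175.2, 172.9]
tool_rot: [3.141, 0.002, 0.128]
force: [1.4, 0.1, 0.1]
width: 38.4
gripper_force: 0.0
```

{"op": "drive_tool", "data": {
  "motion": [
    {"fingers": 0.8, "linear": [0, 0, -0.04], "twist": 0},
    {"fingers": 0.8, "linear": [0, 0, -0.04], "twist": 0},
    {"fingers": 0.8, "linear": [0, 0, -0.04], "twist": 0},
    {"fingers": 0.8, "linear": [0, 0, -0.03], "twist": 0},
    {"fingers": 0.8, "linear": [0, 0, 0], "twist": 0}
  ]
}}

```text
clock: 6.68
eef_pos: [580.3, 176.6, 329.7]
tool_rot: [-3.139, -0.013, 0.128]
force: [0.7, 0.4, 0.9]
width: 68.6
gripper_force: 0.0
```

{"op": "drive_tool", "data": {
  "motion": [
    {"fingers": 0.8, "linear": [-0.015, 0.036, 0], "twist": 0},
    {"fingers": 0.8, "linear": [-0.015, 0.036, 0], "twist": 0},
    {"fingers": 0.8, "linear": [-0.015, 0.036, 0], "twist": 0},
    {"fingers": 0.8, "linear": [-0.015, 0.036, 0], "twist": 0},
    {"fingers": 0.8, "linear": [-0.015, 0.036, 0], "twist": 0}
  ]
}}

```text
clock: 7.1
eef_pos: [524.6, -14.2, 322.1]
tool_rot: [-3.142, 0.0, 0.129]
force: [0.9, -1.1, 0.2]
width: 68.1
gripper_force: 0.0
```

{"op": "drive_tool", "data": {
  "motion": [
    {"fingers": 0.8, "linear": [-0.015, 0.036, 0], "twist": 0},
    {"fingers": 0.8, "linear": [-0.015, 0.036, 0], "twist": 0},
    {"fingers": 0.8, "linear": [-0.015, 0.036, 0], "twist": 0},
    {"fingers": 0.8, "linear": [-0.015, 0.036, 0], "twist": 0},
    {"fingers": 0.8, "linear": [-0.015, 0.036, 0], "twist": 0}
  ]
}}

```text
clock: 7.52
eef_pos: [473.2, -202.4, 322.2]
tool_rot: [-3.141, -0.0, 0.129]
force: [1.1, 0.7, -0.3]
width: 68.3
gripper_force: 0.0
```

{"op": "drive_tool", "data": {
  "motion": [
    {"fingers": 0.8, "linear": [0, 0, 0], "twist": 0},
    {"fingers": 0.8, "linear": [0, 0, 0], "twist": 0},
    {"fingers": 0.8, "linear": [0, 0, 0], "twist": 0},
    {"fingers": 0.8, "linear": [0, 0, 0], "twist": 0},
    {"fingers": 0.8, "linear": [0, 0, 0], "twist": 0}
  ]
}}

```text
clock: 7.93
eef_pos: [474.7, -199.3, 322.2]
tool_rot: [-3.141, -0.0, 0.131]
force: [-0.9, 0.5, 0.3]
width: 68.3
gripper_force: 0.0
```

```bash
python3 - <<'E'
from h import *
T=grab("top","1");S=grab("side","1")
s=monitor.read_state();print(s["eef_pos"],s["tool_rot"])
a=cv2.resize(T["color"][140:310,230:450],None,fx=2,fy=2,interpolation=2);b=cv2.resize(S["color"][130:300,220:430],None,fx=1.7,fy=2,interpolation=2)
cv2.imwrite("pics/crop1.png",np.hstack([a,b]))
E
```

```text
[ 474.52445919 -199.76202745  322.27935869] [-3.14122777e+00 -7.09173653e-05  1.30315556e-01]
```

View pics/crop1.png

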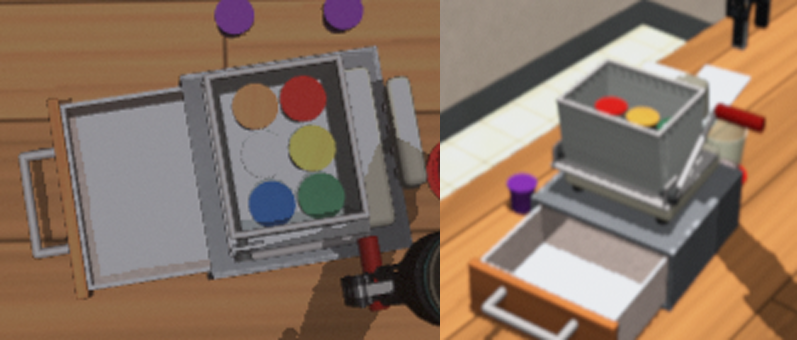

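The drawer stands fully open (front board at crop (70,195)), the pods are still in the bucket and the bystanders are in place. The gripper is above the red grip (370,270). Descending onto it.

{"op": "drive_tool", "data": {
  "motion": [
    {"fingers": 0.8, "linear": [0, 0.006, 0.02], "twist": 0},
    {"fingers": 0.8, "linear": [0, 0, 0.035], "twist": 0},
    {"fingers": 0.8, "linear": [0, 0, 0.035], "twist": 0},
    {"fingers": 0.8, "linear": [0, 0, 0.025], "twist": 0},
    {"fingers": 0.8, "linear": [0, 0, 0.01], "twist": 0}
  ]
}}

```text
clock: 8.45
eef_pos: [472.9, -205.4, 194.1]
tool_rot: [-3.139, 0.005, 0.129]
force: [0.2, -0.8, -0.1]
width: 68.5
gripper_force: 0.0
```

{"op": "drive_tool", "data": {
  "motion": [
    {"fingers": 0.8, "linear": [0, 0, 0], "twist": 0},
    {"fingers": 0.8, "linear": [0, 0, 0], "twist": 0},
    {"fingers": 0.4, "linear": [0, 0, 0], "twist": 0},
    {"fingers": 0.4, "linear": [0, 0, 0], "twist": 0},
    {"fingers": 0.4, "linear": [0, 0, 0], "twist": 0}
  ]
}}

```text
clock: 8.87
eef_pos: [475.7, -207.4, 198.8]
tool_rot: [3.14, -0.003, 0.128]
force: [0.1, 0.9, 0.2]
width: 34.3
gripper_force: 0.0
```

{"op": "drive_tool", "data": {
  "motion": [
    {"fingers": 0, "linear": [0, 0, 0], "twist": 0},
    {"fingers": 0, "linear": [0, 0, 0], "twist": 0},
    {"fingers": 0, "linear": [0, 0, 0], "twist": 0},
    {"fingers": 0, "linear": [0, 0, 0], "twist": 0}
  ]
}}

```text
clock: 9.2
eef_pos: [475.2, -205.6, 198.7]
tool_rot: [-3.14, -0.001, 0.128]
force: [-1.8, 3.5, 8.5]
width: 20.1
gripper_force: 58.4
```

```bash
python3 -c "
import numpy as np
f=np.radians(np.linspace(62,-64,41));y=140*np.sin(f);z=-140*np.cos(f)
for i in range(40): print(round((y[i+1]-y[i])/1e3,4),round((z[i+1]-z[i])/1e3,4),end='; ' if i%5<4 else '\n')"
```

```text
-0.0038 -0.0067; -0.0042 -0.0065; -0.0045 -0.0062; -0.0048 -0.006; -0.0052 -0.0057
-0.0055 -0.0054; -0.0058 -0.0051; -0.006 -0.0048; -0.0063 -0.0044; -0.0065 -0.0041
-0.0067 -0.0037; -0.0069 -0.0033; -0.0071 -0.003; -0.0073 -0.0026; -0.0074 -0.0022
-0.0075 -0.0018; -0.0076 -0.0013; -0.0076 -0.0009; -0.0077 -0.0005; -0.0077 -0.0001
-0.0077 0.0003; -0.0077 0.0008; -0.0076 0.0012; -0.0075 0.0016; -0.0074 0.002
-0.0073 0.0024; -0.0072 0.0028; -0.007 0.0032; -0.0068 0.0036; -0.0066 0.004
-0.0064 0.0043; -0.0061 0.0047; -0.0059 0.005; -0.0056 0.0053; -0.0053 0.0056
-0.005 0.0059; -0.0046 0.0061; -0.0043 0.0064; -0.0039 0.0066; -0.0036 0.0068
```

{"op": "drive_tool", "data": {
  "motion": [
    {"fingers": 0, "linear": [0, -0.0038, -0.0067], "twist": 0},
    {"fingers": 0, "linear": [0, -0.0042, -0.0065], "twist": 0},
    {"fingers": 0, "linear": [0, -0.0045, -0.0062], "twist": 0},
    {"fingers": 0, "linear": [0, -0.0048, -0.006], "twist": 0},
    {"fingers": 0, "linear": [0, -0.0052, -0.0057], "twist": 0}
  ]
}}

```text
clock: 9.62
eef_pos: [472.6, -186.1, 229.2]
tool_rot: [3.138, -0.002, 0.128]
force: [2.6, -6.6, -4.6]
width: 20.1
gripper_force: 59.6
```

{"op": "drive_tool", "data": {
  "motion": [
    {"fingers": 0, "linear": [0, -0.0055, -0.0054], "twist": 0},
    {"fingers": 0, "linear": [0, -0.0058, -0.0051], "twist": 0},
    {"fingers": 0, "linear": [0, -0.006, -0.0048], "twist": 0},
    {"fingers": 0, "linear": [0, -0.0063, -0.0044], "twist": 0},
    {"fingers": 0, "linear": [0, -0.0065, -0.0041], "twist": 0}
  ]
}}

```text
clock: 10.03
eef_pos: [469.1, -159.9, 254.5]
tool_rot: [3.133, -0.004, 0.125]
force: [3.1, -11.0, -4.5]
width: 19.6
gripper_force: 58.6
```

{"op": "drive_tool", "data": {
  "motion": [
    {"fingers": 0, "linear": [0, -0.0067, -0.0037], "twist": 0},
    {"fingers": 0, "linear": [0, -0.0069, -0.0033], "twist": 0},
    {"fingers": 0, "linear": [0, -0.0071, -0.003], "twist": 0},
    {"fingers": 0, "linear": [0, -0.0073, -0.0026], "twist": 0},
    {"fingers": 0, "linear": [0, -0.0074, -0.0022], "twist": 0}
  ]
}}

```text
clock: 10.45
eef_pos: [465.2, -129.7, 272.1]
tool_rot: [3.126, -0.007, 0.122]
force: [-5.3, -20.4, 24.3]
width: 19.9
gripper_force: 58.5
```

{"op": "drive_tool", "data": {
  "motion": [
    {"fingers": 0, "linear": [0, -0.0075, -0.0018], "twist": 0},
    {"fingers": 0, "linear": [0, -0.0076, -0.0013], "twist": 0},
    {"fingers": 0, "linear": [0, -0.0076, -0.0009], "twist": 0},
    {"fingers": 0, "linear": [0, -0.0077, -0.0005], "twist": 0},
    {"fingers": 0, "linear": [0, -0.0077, -0.0001], "twist": 0}
  ]
}}

```text
clock: 10.87
eef_pos: [459.8, -88.4, 277.4]
tool_rot: [3.132, -0.006, 0.124]
force: [-8.8, -12.8, 35.9]
width: 20.3
gripper_force: 65.6
```

```bash
python3 - <<'E'
from h import *
T=grab("top","2");S=grab("side","2")
s=monitor.read_state();print(s["eef_pos"],s["force"],s["torque"])
a=cv2.resize(T["color"][140:310,250:450],None,fx=2,fy=2,interpolation=2);b=cv2.resize(S["color"][130:300,230:430],None,fx=2,fy=2,interpolation=2)
cv2.imwrite("pics/crop2.png",cv2.resize(np.hstack([a,b]),(800,340)))
E
```

```text
[459.21404456 -84.86240705 276.93893173] [-8.32929037 -6.13746265 30.05739689] [-1.24764299  1.62854545  0.14392416]
```

View pics/crop2.png

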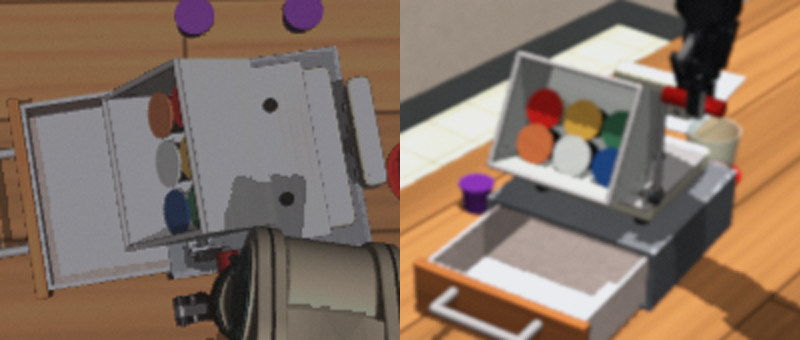

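The picture shows the fingers on the grip's middle, clear of the bucket (side crop (690,100)), and the pods starting to slide forward at about 62° tilt. The grip turning in the pads has built up a vertical load. The bucket holds its angle, so I release and regrip, then go on.

{"op": "drive_tool", "data": {
  "motion": [
    {"fingers": 0.4, "linear": [0, 0, 0], "twist": 0},
    {"fingers": 0.4, "linear": [0, 0, 0], "twist": 0},
    {"fingers": 0.4, "linear": [0, 0, 0], "twist": 0}
  ]
}}

```text
clock: 11.22
eef_pos: [458.3, -81.7, 272.5]
tool_rot: [-3.141, -0.0, 0.128]
force: [-0.6, 0.7, -0.1]
width: 34.2
gripper_force: 0.0
```

{"op": "drive_tool", "data": {
  "motion": [
    {"fingers": 0, "linear": [0, 0, 0], "twist": 0},
    {"fingers": 0, "linear": [0, 0, 0], "twist": 0},
    {"fingers": 0, "linear": [0, 0, 0], "twist": 0}
  ]
}}

```text
clock: 11.47
eef_pos: [458.5, -82.4, 272.2]
tool_rot: [3.141, 0.0, 0.128]
force: [-2.7, -1.6, 7.0]
width: 20.6
gripper_force: 58.3
```

{"op": "drive_tool", "data": {
  "motion": [
    {"fingers": 0, "linear": [0, -0.0077, 0.0003], "twist": 0},
    {"fingers": 0, "linear": [0, -0.0077, 0.0008], "twist": 0},
    {"fingers": 0, "linear": [0, -0.0076, 0.0012], "twist": 0},
    {"fingers": 0, "linear": [0, -0.0075, 0.0016], "twist": 0},
    {"fingers": 0, "linear": [0, -0.0074, 0.002], "twist": 0}
  ]
}}

```text
clock: 11.88
eef_pos: [454.1, -47.7, 266.6]
tool_rot: [3.137, -0.0, 0.126]
force: [-2.7, -7.6, 11.3]
width: 20.2
gripper_force: 63.1
```

{"op": "drive_tool", "data": {
  "motion": [
    {"fingers": 0, "linear": [0, -0.0073, 0.0024], "twist": 0},
    {"fingers": 0, "linear": [0, -0.0072, 0.0028], "twist": 0},
    {"fingers": 0, "linear": [0, -0.007, 0.0032], "twist": 0},
    {"fingers": 0, "linear": [0, -0.0068, 0.0036], "twist": 0},
    {"fingers": 0, "linear": [0, -0.0066, 0.004], "twist": 0}
  ]
}}

```text
clock: 12.3
eef_pos: [449.5, -13.2, 249.5]
tool_rot: [3.137, 0.001, 0.127]
force: [1.2, -9.4, 2.2]
width: 19.9
gripper_force: 67.0
```

{"op": "drive_tool", "data": {
  "motion": [
    {"fingers": 0, "linear": [0, -0.0064, 0.0043], "twist": 0},
    {"fingers": 0, "linear": [0, -0.0061, 0.0047], "twist": 0},
    {"fingers": 0, "linear": [0, -0.0059, 0.005], "twist": 0},
    {"fingers": 0, "linear": [0, -0.0056, 0.0053], "twist": 0},
    {"fingers": 0, "linear": [0, -0.0053, 0.0056], "twist": 0}
  ]
}}

```text
clock: 12.72
eef_pos: [445.7, 16.1, 224.5]
tool_rot: [3.137, 0.001, 0.126]
force: [-0.1, -7.8, 1.9]
width: 20.3
gripper_force: 70.4
```

{"op": "drive_tool", "data": {
  "motion": [
    {"fingers": 0, "linear": [0, -0.005, 0.0059], "twist": 0},
    {"fingers": 0, "linear": [0, -0.0046, 0.0061], "twist": 0},
    {"fingers": 0, "linear": [0, -0.0043, 0.0064], "twist": 0},
    {"fingers": 0, "linear": [0, -0.0039, 0.0066], "twist": 0},
    {"fingers": 0, "linear": [0, -0.0036, 0.0068], "twist": 0}
  ]
}}

```text
clock: 13.13
eef_pos: [442.8, 38.3, 192.8]
tool_rot: [3.139, 0.001, 0.127]
force: [0.8, -7.2, -0.7]
width: 20.5
gripper_force: 73.1
```

{"op": "drive_tool", "data": {
  "motion": [
    {"fingers": 0, "linear": [0, 0, 0], "twist": 0},
    {"fingers": 0, "linear": [0, 0, 0], "twist": 0},
    {"fingers": 0, "linear": [0, 0, 0], "twist": 0}
  ]
}}

```text
clock: 13.38
eef_pos: [442.7, 38.7, 191.8]
tool_rot: [3.139, 0.002, 0.127]
force: [2.8, -5.6, -11.4]
width: 20.1
gripper_force: 72.9
```

```bash
python3 - <<'E'
from h import *
T=grab("top","3");S=grab("side","3")
s=monitor.read_state();print(s["eef_pos"],s["force"],s["torque"])
a=cv2.resize(T["color"][140:310,230:430],None,fx=2,fy=2,interpolation=2);b=cv2.resize(S["color"][130:300,230:430],None,fx=2,fy=2,interpolation=2)
cv2.imwrite("pics/crop3.png",np.hstack([a,b]))
E
```

```text
[442.67813577  38.71382961 191.80602335] [  3.87188358  -4.88395342 -11.54240634] [-0.93538112 -0.66374011  0.17455839]
```

View pics/crop3.png

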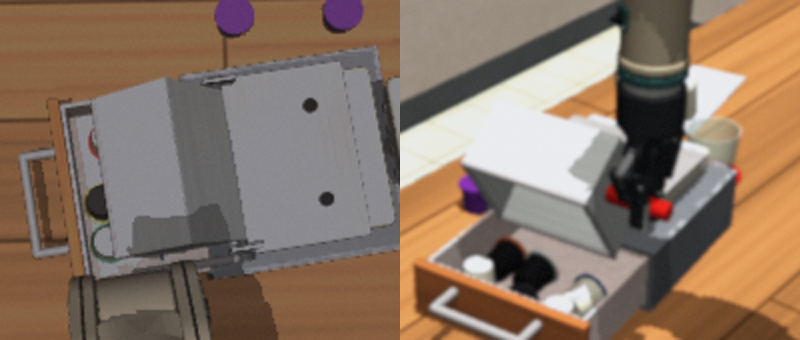

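The bucket is at its end stop. The drawer shows at least five pods (side crop (480,268), (507,258), (533,272), (560,300), (588,290)); the bucket hides part of it. I regrip and come back slowly.

{"op": "drive_tool", "data": {
  "motion": [
    {"fingers": 0.4, "linear": [0, 0, 0], "twist": 0},
    {"fingers": 0.4, "linear": [0, 0, 0], "twist": 0},
    {"fingers": 0.4, "linear": [0, 0, 0], "twist": 0},
    {"fingers": 0, "linear": [0, 0, 0], "twist": 0},
    {"fingers": 0, "linear": [0, 0, 0], "twist": 0}
  ]
}}

```text
clock: 13.9
eef_pos: [443.1, 39.1, 193.0]
tool_rot: [3.14, -0.0, 0.128]
force: [1.0, -4.4, -3.3]
width: 20.6
gripper_force: 58.6
```

{"op": "drive_tool", "data": {
  "motion": [
    {"fingers": 0, "linear": [0, 0, 0], "twist": 0},
    {"fingers": 0, "linear": [0, 0, 0], "twist": 0}
  ]
}}

```text
clock: 14.07
eef_pos: [443.1, 39.1, 193.0]
tool_rot: [3.14, -0.0, 0.127]
force: [1.2, -4.9, -3.1]
width: 20.4
gripper_force: 58.6
```

{"op": "drive_tool", "data": {
  "motion": [
    {"fingers": 0, "linear": [0, 0.0036, -0.0068], "twist": 0},
    {"fingers": 0, "linear": [0, 0.0039, -0.0066], "twist": 0},
    {"fingers": 0, "linear": [0, 0.0043, -0.0064], "twist": 0},
    {"fingers": 0, "linear": [0, 0.0046, -0.0061], "twist": 0},
    {"fingers": 0, "linear": [0, 0.005, -0.0059], "twist": 0}
  ]
}}

```text
clock: 14.48
eef_pos: [445.8, 18.8, 224.2]
tool_rot: [3.141, 0.0, 0.128]
force: [3.2, 0.1, -11.7]
width: 20.1
gripper_force: 59.6
```

{"op": "drive_tool", "data": {
  "motion": [
    {"fingers": 0, "linear": [0, 0.0053, -0.0056], "twist": 0},
    {"fingers": 0, "linear": [0, 0.0056, -0.0053], "twist": 0},
    {"fingers": 0, "linear": [0, 0.0059, -0.005], "twist": 0},
    {"fingers": 0, "linear": [0, 0.0061, -0.0047], "twist": 0},
    {"fingers": 0, "linear": [0, 0.0064, -0.0043], "twist": 0}
  ]
}}

```text
clock: 14.9
eef_pos: [449.5, -8.8, 250.1]
tool_rot: [-3.14, -0.0, 0.129]
force: [4.6, 3.4, -12.9]
width: 20.1
gripper_force: 58.9
```

```bash
python3 - <<'E'
from h import *
T=grab("top","4");S=grab("side","4")
a=cv2.resize(T["color"][150:300,230:370],None,fx=2.8,fy=2.8,interpolation=2);b=cv2.resize(S["color"][150:300,225:365],None,fx=2.8,fy=2.8,interpolation=2)
cv2.imwrite("pics/crop4.png",np.hstack([a,b]))
E
```

```text
(no output)
```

View pics/crop4.png

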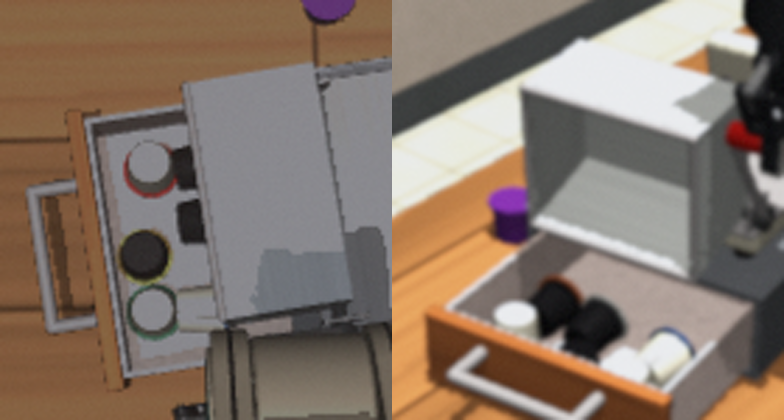

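The drawer holds six pods: red (150,165), copper (183,165), silver (190,220), brass (143,255), green (153,308) and blue (195,308). The bucket is empty. I continue to upright, regripping at the top.

{"op": "drive_tool", "data": {
  "motion": [
    {"fingers": 0, "linear": [0, 0.0066, -0.004], "twist": 0},
    {"fingers": 0, "linear": [0, 0.0068, -0.0036], "twist": 0},
    {"fingers": 0, "linear": [0, 0.007, -0.0032], "twist": 0},
    {"fingers": 0, "linear": [0, 0.0072, -0.0028], "twist": 0},
    {"fingers": 0, "linear": [0, 0.0073, -0.0024], "twist": 0}
  ]
}}

```text
clock: 15.42
eef_pos: [453.7, -39.8, 267.2]
tool_rot: [-3.135, -0.001, 0.131]
force: [-4.1, 14.3, 15.5]
width: 20.0
gripper_force: 59.9
```

{"op": "drive_tool", "data": {
  "motion": [
    {"fingers": 0, "linear": [0, 0.0074, -0.002], "twist": 0},
    {"fingers": 0, "linear": [0, 0.0075, -0.0016], "twist": 0},
    {"fingers": 0, "linear": [0, 0.0076, -0.0012], "twist": 0},
    {"fingers": 0, "linear": [0, 0.0077, -0.0008], "twist": 0},
    {"fingers": 0, "linear": [0, 0.0077, -0.0003], "twist": 0}
  ]
}}

```text
clock: 15.83
eef_pos: [459.0, -77.7, 274.1]
tool_rot: [-3.136, -0.002, 0.131]
force: [2.5, 7.9, -5.8]
width: 20.0
gripper_force: 61.9
```

{"op": "drive_tool", "data": {
  "motion": [
    {"fingers": 0.4, "linear": [0, 0, 0], "twist": 0},
    {"fingers": 0.4, "linear": [0, 0, 0], "twist": 0},
    {"fingers": 0.4, "linear": [0, 0, 0], "twist": 0}
  ]
}}

```text
clock: 16.08
eef_pos: [458.4, -82.5, 272.1]
tool_rot: [3.141, 0.0, 0.128]
force: [1.1, -1.1, 0.3]
width: 33.9
gripper_force: 0.0
```

{"op": "drive_tool", "data": {
  "motion": [
    {"fingers": 0, "linear": [0, 0, 0], "twist": 0},
    {"fingers": 0, "linear": [0, 0, 0], "twist": 0},
    {"fingers": 0, "linear": [0, 0, 0], "twist": 0}
  ]
}}

```text
clock: 16.33
eef_pos: [458.4, -81.8, 272.0]
tool_rot: [-3.141, 0.001, 0.128]
force: [-1.2, 1.0, 5.5]
width: 20.0
gripper_force: 58.4
```

{"op": "drive_tool", "data": {
  "motion": [
    {"fingers": 0, "linear": [0, 0.0077, 0.0001], "twist": 0},
    {"fingers": 0, "linear": [0, 0.0077, 0.0005], "twist": 0},
    {"fingers": 0, "linear": [0, 0.0076, 0.0009], "twist": 0},
    {"fingers": 0, "linear": [0, 0.0076, 0.0013], "twist": 0},
    {"fingers": 0, "linear": [0, 0.0075, 0.0018], "twist": 0}
  ]
}}

```text
clock: 16.75
eef_pos: [463.0, -116.4, 267.0]
tool_rot: [-3.136, 0.001, 0.13]
force: [-1.5, 8.2, 6.4]
width: 20.5
gripper_force: 62.3
```

{"op": "drive_tool", "data": {
  "motion": [
    {"fingers": 0, "linear": [0, 0.0074, 0.0022], "twist": 0},
    {"fingers": 0, "linear": [0, 0.0073, 0.0026], "twist": 0},
    {"fingers": 0, "linear": [0, 0.0071, 0.003], "twist": 0},
    {"fingers": 0, "linear": [0, 0.0069, 0.0033], "twist": 0},
    {"fingers": 0, "linear": [0, 0.0067, 0.0037], "twist": 0}
  ]
}}

```text
clock: 17.17
eef_pos: [467.7, -151.3, 251.7]
tool_rot: [-3.136, 0.001, 0.13]
force: [-0.1, 7.1, 3.3]
width: 20.1
gripper_force: 64.1
```

{"op": "drive_tool", "data": {
  "motion": [
    {"fingers": 0, "linear": [0, 0.0065, 0.0041], "twist": 0},
    {"fingers": 0, "linear": [0, 0.0063, 0.0044], "twist": 0},
    {"fingers": 0, "linear": [0, 0.006, 0.0048], "twist": 0},
    {"fingers": 0, "linear": [0, 0.0058, 0.0051], "twist": 0},
    {"fingers": 0, "linear": [0, 0.0055, 0.0054], "twist": 0}
  ]
}}

```text
clock: 17.58
eef_pos: [471.8, -181.6, 228.1]
tool_rot: [-3.137, 0.001, 0.13]
force: [0.2, 7.2, 2.6]
width: 20.2
gripper_force: 64.6
```

{"op": "drive_tool", "data": {
  "motion": [
    {"fingers": 0, "linear": [0, 0.0052, 0.0057], "twist": 0},
    {"fingers": 0, "linear": [0, 0.0048, 0.006], "twist": 0},
    {"fingers": 0, "linear": [0, 0.0045, 0.0062], "twist": 0},
    {"fingers": 0, "linear": [0, 0.0042, 0.0065], "twist": 0},
    {"fingers": 0, "linear": [0, 0.0038, 0.0067], "twist": 0}
  ]
}}

```text
clock: 18.0
eef_pos: [474.7, -203.6, 196.9]
tool_rot: [-3.137, 0.001, 0.13]
force: [-0.4, 6.8, 1.8]
width: 20.1
gripper_force: 67.7
```

{"op": "drive_tool", "data": {
  "motion": [
    {"fingers": 0, "linear": [0, 0, 0], "twist": 0},
    {"fingers": 0, "linear": [0, 0, 0], "twist": 0},
    {"fingers": 0, "linear": [0, 0, 0], "twist": 0}
  ]
}}

```text
clock: 18.25
eef_pos: [474.8, -204.1, 196.0]
tool_rot: [-3.137, 0.001, 0.13]
force: [3.7, 4.6, -5.3]
width: 20.3
gripper_force: 66.8
```

{"op": "drive_tool", "data": {
  "motion": [
    {"fingers": 0, "linear": [0, 0.001, 0.002], "twist": 0},
    {"fingers": 0, "linear": [0, 0, 0], "twist": 0},
    {"fingers": 0, "linear": [0, 0, 0], "twist": 0}
  ]
}}

```text
clock: 18.5
eef_pos: [474.9, -204.8, 194.6]
tool_rot: [-3.137, 0.001, 0.13]
force: [1.3, 5.2, 0.1]
width: 20.2
gripper_force: 67.3
```

{"op": "drive_tool", "data": {
  "motion": [
    {"fingers": 0, "linear": [0, 0.001, 0.002], "twist": 0},
    {"fingers": 0, "linear": [0, 0.001, 0.002], "twist": 0},
    {"fingers": 0, "linear": [0, 0, 0], "twist": 0}
  ]
}}

```text
clock: 18.75
eef_pos: [475.0, -205.5, 193.1]
tool_rot: [-3.135, 0.001, 0.13]
force: [-5.3, 10.9, 24.1]
width: 20.2
gripper_force: 69.7
```

{"op": "drive_tool", "data": {
  "motion": [
    {"fingers": 0, "linear": [0, 0.001, 0.002], "twist": 0},
    {"fingers": 0, "linear": [0, 0, 0], "twist": 0}
  ]
}}

```text
clock: 18.92
eef_pos: [475.2, -205.7, 192.2]
tool_rot: [-3.135, -0.0, 0.131]
force: [-8.1, 16.2, 32.7]
width: 20.2
gripper_force: 72.1
```

Firm on the rests. I release, rise straight up and move clear.

{"op": "drive_tool", "data": {
  "motion": [
    {"fingers": 0.7, "linear": [0, 0, 0], "twist": 0},
    {"fingers": 0.7, "linear": [0, 0, 0], "twist": 0},
    {"fingers": 0.7, "linear": [0, 0, 0], "twist": 0},
    {"fingers": 0.7, "linear": [0, 0, 0], "twist": 0},
    {"fingers": 0.7, "linear": [0, 0, -0.01], "twist": 0}
  ]
}}

```text
clock: 19.33
eef_pos: [473.9, -211.0, 197.8]
tool_rot: [-3.14, 0.004, 0.127]
force: [0.5, 0.5, -0.3]
width: 59.7
gripper_force: 0.0
```

{"op": "drive_tool", "data": {
  "motion": [
    {"fingers": 0.7, "linear": [0, 0, -0.03], "twist": 0},
    {"fingers": 0.7, "linear": [0, 0, -0.035], "twist": 0},
    {"fingers": 0.7, "linear": [0, 0, -0.035], "twist": 0},
    {"fingers": 0.7, "linear": [0, 0, -0.03], "twist": 0},
    {"fingers": 0.7, "linear": [0, 0, 0], "twist": 0}
  ]
}}

```text
clock: 19.75
eef_pos: [478.4, -212.9, 335.9]
tool_rot: [3.136, -0.01, 0.127]
force: [1.1, -0.0, 0.4]
width: 59.5
gripper_force: 0.0
```

{"op": "drive_tool", "data": {
  "motion": [
    {"fingers": 0.7, "linear": [-0.015, 0.035, 0], "twist": 0},
    {"fingers": 0.7, "linear": [-0.015, 0.035, 0], "twist": 0},
    {"fingers": 0.7, "linear": [-0.015, 0.035, 0], "twist": 0},
    {"fingers": 0.7, "linear": [-0.015, 0.035, 0], "twist": 0},
    {"fingers": 0.7, "linear": [-0.015, 0.035, 0], "twist": 0}
  ]
}}

```text
clock: 20.17
eef_pos: [422.2, -395.9, 329.5]
tool_rot: [3.142, 0.0, 0.128]
force: [0.9, 0.5, -0.2]
width: 59.8
gripper_force: 0.0
```

{"op": "drive_tool", "data": {
  "motion": [
    {"fingers": 0.7, "linear": [0, 0.02, 0], "twist": 0},
    {"fingers": 0.7, "linear": [0, 0, 0], "twist": 0},
    {"fingers": 0.7, "linear": [0, 0, 0], "twist": 0},
    {"fingers": 0.7, "linear": [0, 0, 0], "twist": 0}
  ]
}}

```text
clock: 20.5
eef_pos: [426.0, -412.8, 329.0]
tool_rot: [-3.14, 0.0, 0.129]
force: [-0.0, 0.0, 0.8]
width: 59.8
gripper_force: 0.0
```

```bash
python3 - <<'E'
from h import *
T=grab("top","5");S=grab("side","5");T0=load("top0");S0=load("side0")
for n,d,b in(("T0",T0,(400,245,440,310)),("T5",T,(400,245,440,310)),("S0",S0,(375,175,420,200)),("S5",S,(375,170,420,205))):
    r,p=red(d,b);print(n,np.round(r[0],2),np.round(p.mean(0),2),len(p))
a=cv2.resize(T["color"][130:310,230:500],(480,320),interpolation=2);b=cv2.resize(S["color"][130:300,225:395],(320,320),interpolation=2)
c=cv2.resize(T["color"][230:380,80:520],(800,272))
cv2.imwrite("pics/crop5.png",np.vstack([np.hstack([a,b]),c]))
for nm,A,B in(("top",T0,T),("side",S0,S)):
    for k,(x,y) in (dict(cup=(127,282),spoon=(200,338),timer=(476,345),glass=(468,222)) if nm=="top" else dict(cup=(202,382),spoon=(315,387),timer=(479,242))).items():
        print(nm,k,np.abs(A["color"][y-22:y+22,x-25:x+25].astype(int)-B["color"][y-22:y+22,x-25:x+25]).mean().round(1))
E
```

```text
T0 [416.47 276.34] [416.54 276.92] 324
T5 [416.49 276.46] [416.63 277.38] 319
S0 [396.08 188.2 ] [396.72 188.34] 198
S5 [396.1  188.12] [396.59 188.31] 196
top cup 1.4
top spoon 1.2
top timer 24.3
top glass 2.5
side cup 1.6
side spoon 1.9
side timer 41.3
```

View pics/crop5.png

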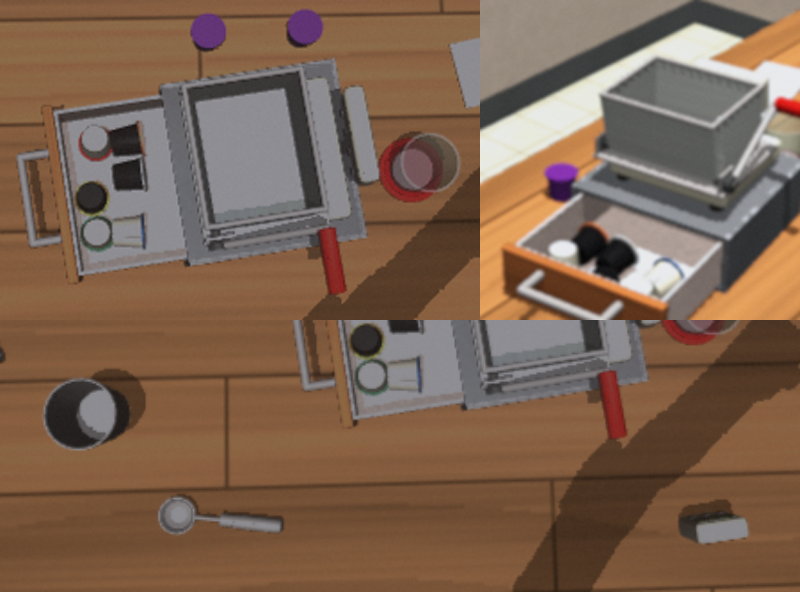

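All six pods lie in the open drawer. The bucket is upright and empty, with the grip back within 0.5 px of where it started. The cups, spoon and timer stand as before; only the shadow near the timer changed.

```bash
python3 -c "
from cell import ctrl
print(ctrl.finish_job())"
```

```text
the job is handed in; nothing more can be done
None
```

The job is handed in: all six pods are in the drawer, which is open to its stop, the bucket is back upright on its rests, and the cups, timer and spoon were not disturbed.

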